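Seat the tapered stopcock plug of a reed-test vacuum pump and switch it on

ROBOT

A 6-joint arm with a two-finger parallel gripper is mounted at the origin on the work surface. World frame = base frame: x ahead of the robot, y to its left, z up, the work surface at z = 0. Lengths are in m, angles in rad, forces in N, time in s.
With the tool pointing down it reaches from about 0.325 to 0.85 m from the base axis. Payload 4.4 kg.
Tool frame: the origin (TCP) lies where the fingers leave the gripper's body, on its centre line; the fingertips stand 97 mm ahead of it and the grasp point (between the pads) lies 78 mm ahead of it (ctrl.tip_reach is the distance from the TCP to the fingertips, in m); z points along the fingers, y is the line along which they close (so a half turn about z gives the same grasp; the last joint's range is limited). The gripper opens to 94 mm and grips with 3 to 60 N. Pads are 16 mm wide; open, the fingers measure 119 mm over their backs; the gripper's body (75 mm by 177 mm) begins 78 mm behind the grasp point.
Start: joints at [-1.429, 0.207, 1.542, -0, 1.393, -0.15], TCP at [0.165, -0.551, 0.303] pointing down, gripper open.
Joint ranges: [-2.73, 2.73], [-0.86, 2.22], [0.23, 2.46], [-1.11, 4.25], [0.08, 2.63], [-2.82, 2.82]. Speed limits (rad/s): [2.79, 2.79, 3.14, 3.14, 3.14, 3.14].

INTERFACE

Orientations are given as [roll, pitch, yaw] about the fixed x, y, z axes, in that order (R = Rz(yaw) Ry(pitch) Rx(roll)).
In Python, from plant import ctrl, vision gives the robot as it stands. The module is installed in compiled form; this text tells all that it offers. Calls block until the motion is done:
- ctrl.movep(position, orientation): joint-space move of the TCP to a pose.
- ctrl.move_linear(position, ori=None, vel=0.15, force_limit=None): straight line of the TCP; ori=None keeps the orientation; vel is the mean speed in m/s. With force_limit (N) it stops when the force on the tool has changed by that much, and returns True; else False.
- ctrl.move_j(angles): joint-space move.
- ctrl.set_gripper(opening): finger opening in m; the grip force is fixed at half the most; returns when the fingers have stopped.
- ctrl.hold(seconds).
- ctrl.inverse_kinematics(position, orientation): joint angles nearest the present ones, or None.
- ctrl.get_obs(): the state.
- vision.read_camera(name): name is "scene" or "top" or "wrist"; returns (picture, depth): 400x640x3 uint8, red, green, blue; 400x640 float32, m along the optical axis (not along the pixel's ray), 0 where there is no reading.
- vision.get_calibration(name): a dict with "fx", "fy", "cx", "cy" (pixels), "k1" (the pictures are not rectified: a ray, as slopes to the right and down, at radius r is drawn at 1 + k1 r^2 times it, then the intrinsics apply), "pose" (4x4, takes a point from camera to world coordinates); the wrist camera has in their place "T_tool_cam" (4x4, takes a point from camera to tool coordinates, whose origin is the TCP and whose axes are the flange's). Camera axes: x right, y down, z forward; pixel columns grow to the right and rows downward; lengths in m; the calibration is good to about 2 mm. A picture is of the moment at which its call begins: read the wrist's pose just before it. get_calibration takes no time and is no camera call.
A pose or a line that the arm cannot do raises ctrl.IKError and nothing moves.
- ctrl.finish_job(): hands the job in; it is judged then, once.
The state is a dict: "time_s": time; "q": joint angles; "joint_vel": joint speeds; "effort": joint torques, N m; "tool_pos": TCP position; "tool_rot": TCP orientation; "contact_force": force on the tool from outside, world axes, zero at the start; "moment": the same for the moment, N m; "finger_gap": finger opening in m; "grip_force": force on a finger pad.
Only numpy, scipy, OpenCV 4.12 (cv2) and the standard library are available. Lean on these libraries where they do the work, as an engineer would, in place of code of your own. Each camera call takes 0.05 s, during which the arm holds its last target. There are 200 camera calls.

TASK

Lift the tapered stopcock plug out of its black stand, put it into the bore of the valve block on the vacuum pump and seat it like a friction peg, twisting it while pressing, until its collar sits flush on the block, its wing handle is in line with the hose nipple and it holds by itself. Do not force it: straight pressing will not bring it home, and the block on its rubber mount must never be pushed down with 20 N or more. Then flip the black toggle on the pump right over to the side away from the nipple, let go of everything, and leave the harmonica parts and the wrench alone.

Things in the scene. Friction and masses are not known exactly. Their poses are not given: they have to be found in the camera images.
- plug: Loose steel stopcock plug with a flat wing handle, 200 g. Origin on the axis in the plane of the collar's underside, z up. Cone: 17 mm diameter at z=0, 10.2 mm at its foot z=-34. Collar: 40 mm diameter, z=0 to 6. Wing: 34 mm long along x, 12 mm thick along y, z=6 to 36; grip it across y from above. Starts upright, hanging on its collar in the stand, wing at any yaw.
- stand: Fixed black plastic block 70 x 70 mm, 44 mm high, with a loose 23 mm hole 40 mm deep in its middle in which the plug hangs. Origin under its centre; z up.
- pump: Fixed dark grey pump box, 170 mm along x, 210 along y, flat top at z=80 mm. Origin under its centre on the bench, z up. On top: aluminium valve block 56 x 56 mm on a rubber mount, z=80 to 116, centred at x=-20, y=50; black toggle at x=-20, y=-55.
- nipple (a point): Outer end of the steel hose nipple (17 mm thick, 22 mm long) that sticks out of the valve block along the pump's -x (pump frame -70, 50, 100 mm). The plug's wing must end parallel to it, that is to the pump's x axis, either way round.
- bore_mouth (a point): Centre of the bore's mouth (22 mm hole) in the top face of the valve block; axes as the pump's; it sinks with the block. Plug origin here = collar flush, fully home. The bore first touches the cone with the collar 8 mm above the block. Pressed straight down, the plug wedges 2 to 5 mm short of home at 20 N; pushing to the measured home height is not enough, as the block sinks away.
- bore_liner (a point): Middle of the tapered bore, 14 mm below the mouth. Twisted under a steady 15 to 18 N, the plug works down about 2 mm per rad, 1 mm per rad near home; 1.5 to 3 rad of twisting in all. Either way works, back and forth too; torque up to 0.35 N m. Sideways the bore is stiff: a plug held off the axis pushes hard. Released at home, it stays by friction; the block springs back up with it.
- toggle (a joint): Angle of the black toggle, rad: 0 = off, leaning 0.4 rad to the pump's -x (nipple side); 0.8 = fully on, leaning 0.4 rad to +x. Pivots about the pump's y axis at pump x=-20, y=-55, z=88 mm; stays where it is left; about 1.5 N at its tip moves it.
- toggle_tip (a point): Centre of the round end of the toggle bat (10 mm thick), 43 mm from the pivot.
- comb: Bystander: blue comb, 105 x 28 x 8 mm, flat on the bench.
- reed_plate: Bystander: steel reed plate, 104 x 28 x 2 mm, flat on the bench.
- cover_plate: Bystander: chrome cover plate, 102 x 22 x 11 mm, on the bench.
- reed_wrench: Bystander: reed wrench with black handle, 126 x 18 x 16 mm, on the bench.
- valve_block (a joint): How far the aluminium valve block (with bore and nipple) is pushed down on its rubber mount, m: 0 = free, 0.001 per 5 N of downward push (the plug's own 2 N included); springs back when released. 20 N = 0.004. A single reading is noisy (about 1 mm).

How it is judged:
On the way, in this order (a step that is already met when the one before it is completed fails the run):
1. the plug is lifted clear of its stand (z of plug in the frame of stand above 0.08 m), for 0.1 s.
2. the plug is seated: collar within 1.5 mm of the valve block, on the bore's axis (z of plug in the frame of bore_mouth below 0.0015 m and horizontal distance between plug and bore_mouth below 0.003 m), for 0.2 s.
3. the toggle is flipped on (value of joint toggle above 0.65 rad), for 0.2 s.
At the end, for the whole second after the job is handed in: The plug stands released in the bore, its collar within 1.5 mm of the valve block's top, within 3 mm of the bore's axis, upright within 0.08 rad and at rest, its wing within 0.2 rad of the pump's x axis (in line with the nipple), and the toggle is on (joint above 0.65 rad) (all of step 2 and angle between the x axis of plug and the x axis of pump, either way round below 0.2 rad and angle between plug's own z axis and vertical below 0.08 rad and linear speed of plug below 0.01 m/s and value of joint toggle above 0.65 rad); the robot touches nothing.
It fails at once if the valve block is pushed down on its rubber mount by 4 mm or more (20 N) (value of joint valve_block above 0.004 m).
It fails at once if the blue comb, reed plate, cover plate or wrench is shifted by more than 10 mm (distance of any of comb, reed_plate, cover_plate, reed_wrench from where it was at the start of the episode above 0.01 m).
It also fails if it takes over 72 s, if anything falls off the work surface, if the arm or the gripper's body presses on something with over 40 N, if the wrist force passes 120 N, or if a joint passes its speed limit or range.

## Working session

There is one attempt and no reset: what is moved stays moved. The work goes in short steps, each a Python script; the robot and the scene stay as the last script left them, time stands still between calls to the robot, and variables do not carry over. Pictures are saved under pics/ and viewed, at most 10 in all, crops included, and the job is handed in when it is done.

```bash
mkdir -p pics
python3 - <<'E'
from plant import ctrl, vision
import cv2,numpy as np
for n in ["scene","top"]:
    im,d=vision.read_camera(n); cv2.imwrite(f"pics/{n}0.png",im[...,::-1]); np.savez(f"{n}0.npz",im=im,d=d)
    c=vision.get_calibration(n); print(n,{k:np.round(v,4).tolist() for k,v in c.items()})
c=vision.get_calibration("wrist"); print({k:np.round(v,4).tolist() for k,v in c.items()})
o=ctrl.get_obs(); print(o)
E
```

```text
scene {'fx': 425.881, 'fy': 425.881, 'cx': 318.3924, 'cy': 202.5226, 'k1': 0.0261, 'pose': [[0.1265, 0.7403, -0.6602, 1.1601], [0.992, -0.098, 0.0801, 0.0003], [-0.0054, -0.6651, -0.7468, 0.7731], [0.0, 0.0, 0.0, 1.0]]}
top {'fx': 464.5773, 'fy': 464.5773, 'cx': 316.0269, 'cy': 205.9899, 'k1': -0.072, 'pose': [[0.0016, -0.9997, 0.0251, 0.526], [-1.0, -0.0017, -0.0043, 0.0642], [0.0043, -0.0251, -0.9997, 1.0449], [0.0, 0.0, 0.0, 1.0]]}
{'fx': 358.2254, 'fy': 358.2254, 'cx': 313.8101, 'cy': 199.6205, 'k1': -0.0728, 'T_tool_cam': [[0.0007, -0.9689, -0.2474, 0.072], [1.0, 0.0004, 0.0012, -0.0002], [-0.0011, -0.2474, 0.9689, -0.0824], [0.0, 0.0, 0.0, 1.0]]}
{'time_s': 0.1, 'q': array([-1.42949997e+00,  2.07341324e-01,  1.54279268e+00, -2.14631673e-05,
        1.39349109e+00, -1.50485600e-01]), 'joint_vel': array([ 4.07921892e-04, -3.10710341e-03, -3.31227652e-03, -1.42325236e-03,
        2.53256278e-04, -8.95786720e-05]), 'effort': array([ 1.22932342e-04, -3.71864176e+01, -2.82292253e+01,  7.00594252e-02,
        3.11085011e-02, -5.07339212e-05]), 'tool_pos': array([ 0.16532125, -0.5501719 ,  0.30161174]), 'tool_rot': array([-3.13958002e+00, -2.83818882e-04,  2.91785476e-01]), 'contact_force': array([ 0.41007832,  0.08359447, -0.30506232]), 'moment': array([ 0.05095736, -0.02194226, -0.02730338]), 'grip_force': 0.0, 'finger_gap': 0.09367713088473684}
```

View pics/top0.png

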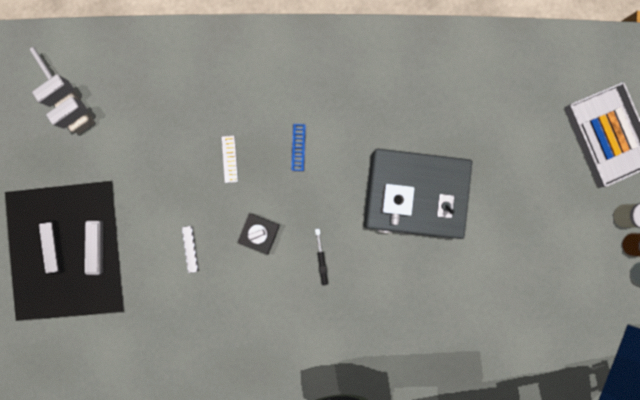

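View pics/scene0.png

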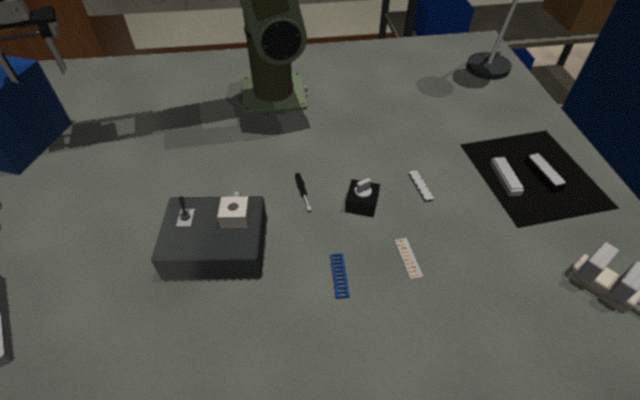

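```bash
cat > h.py <<'E'
from plant import ctrl, vision
import cv2,numpy as np
from scipy.spatial.transform import Rotation as R
def cam(name,obs=None):
    c=vision.get_calibration(name); K=np.array([[c['fx'],0,c['cx']],[0,c['fy'],c['cy']],[0,0,1]]); D=np.array([c['k1'],0,0,0.])
    if name=='wrist':
        T=np.eye(4); T[:3,:3]=R.from_euler('xyz',obs['tool_rot']).as_matrix(); T[:3,3]=obs['tool_pos']; P=T@c['T_tool_cam']
    else: P=np.array(c['pose'])
    return K,D,P
def rays(px,cm):
    K,D,P=cm; u=cv2.undistortPoints(np.array(px,float).reshape(-1,1,2),K,D)[:,0]
    return np.c_[u,np.ones(len(u))]@P[:3,:3].T,P[:3,3]   # scaled so depth*ray
def at_depth(px,d,cm):
    r,o=rays(px,cm); return o+r*np.asarray(d)[:,None]
def at_z(px,z,cm):
    r,o=rays(px,cm); return o+r*((z-o[2])/r[:,2])[:,None]
def project(p,cm):
    K,D,P=cm; Pi=np.linalg.inv(P); return cv2.projectPoints(np.array(p,float).reshape(-1,1,3),cv2.Rodrigues(Pi[:3,:3])[0],Pi[:3,3],K,D)[0][:,0]
def shot(name):
    o=ctrl.get_obs(); im,d=vision.read_camera('wrist'); cv2.imwrite(f'pics/{name}.png',im[...,::-1])
    np.savez(name+'.npz',im=im,d=d,pos=o['tool_pos'],rot=o['tool_rot']); return im,d,cam('wrist',o)
def load(name):
    f=np.load(name+'.npz'); return f['im'],f['d'],cam('wrist',dict(tool_pos=f['pos'],tool_rot=f['rot']))
def cloud(d,cm):
    v,u=np.mgrid[:400,:640]; return at_depth(np.c_[u.ravel(),v.ravel()],d.ravel(),cm).reshape(400,640,3)
E
python3 - <<'E'
from h import *
f=np.load('top0.npz'); cm=cam('top')
for n,p in dict(stand=(258,233),plug=(257,234),block=(399,199),nip=(395,219),tog=(446,207),c1=(375,150),c2=(471,158),c3=(465,238),c4=(366,229),comb=(298,148),wrench=(321,257)).items():
    d=np.median(f['d'][p[1]-1:p[1]+2,p[0]-1:p[0]+2]); print(n,at_depth([p],[d],cm)[0].round(3))
C=cloud(f['d'],cm); z=C[...,2]
m=((z>.07)&(z<.09)); m[:, :350]=0; m[:,490:]=0;m[:140]=0;m[250:]=0
print(cv2.minAreaRect(C[m][:,:2].astype(np.float32)*1000))
E
```

```text
stand [0.494 0.18  0.08 ]
plug [0.492 0.183 0.079]
block [ 0.565 -0.111  0.09 ]
nip [ 0.523 -0.099  0.109]
tog [ 0.548 -0.206  0.099]
c1 [ 0.668 -0.063  0.077]
c2 [ 0.662 -0.293 -0.   ]
c3 [ 0.48  -0.278  0.001]
c4 [ 0.501 -0.053 -0.001]
comb [0.683 0.101 0.002]
wrench [0.439 0.049 0.017]
((577.7736206054688, -156.25827026367188), (211.48927307128906, 169.03536987304688), 83.48242950439453)
```

Run:
```python
from h import *
for p in [(.492,.181,.30),(.564,-.105,.33)]:
    for y in np.arange(-3,3.2,.5):
        q=ctrl.inverse_kinematics(p,[np.pi,0,y]); print(round(y,2), None if q is None else np.round(q,2))
ctrl.movep([.492,.181,.30],[np.pi,0,0.5]); ctrl.hold(.2); shot('s1')
ctrl.move_linear([.462,.141,.30]); ctrl.hold(.2); shot('s2')
ctrl.movep([.564,-.105,.34],[np.pi,0,-.113]); ctrl.hold(.2); shot('b1')
ctrl.move_linear([.524,-.135,.34]); ctrl.hold(.2); shot('b2')
a=[cv2.imread(f'pics/{n}.png')[:,120:520] for n in ('s1','b1')]
cv2.imwrite('pics/m.png',np.hstack(a)); print(ctrl.get_obs()['time_s'])
```

```text
-3.0 [ 0.19  0.1   1.67  0.    1.37 -1.53]
-2.5 [ 0.19  0.1   1.67  0.    1.37 -2.03]
-2.0 [ 0.19  0.1   1.67  0.    1.37 -2.53]
-1.5 None
-1.0 [ 0.19  0.1   1.67 -0.    1.37  2.76]
-0.5 [ 0.19  0.1   1.67 -0.    1.37  2.26]
0.0 [ 0.19  0.1   1.67 -0.    1.37  1.76]
0.5 [ 0.19  0.1   1.67 -0.    1.37  1.26]
1.0 [ 0.19  0.1   1.67 -0.    1.37  0.76]
1.5 [ 0.19  0.1   1.67 -0.    1.37  0.26]
2.0 [ 0.19  0.1   1.67  0.    1.37 -0.24]
2.5 [ 0.19  0.1   1.67  0.    1.37 -0.74]
3.0 [ 0.19  0.1   1.67  0.    1.37 -1.24]
-3.0 [-0.33  0.18  1.51  0.    1.45 -2.05]
-2.5 [-0.33  0.18  1.51  0.    1.45 -2.55]
-2.0 None
-1.5 [-0.33  0.18  1.51 -0.    1.45  2.74]
-1.0 [-0.33  0.18  1.51 -0.    1.45  2.24]
-0.5 [-0.33  0.18  1.51 -0.    1.45  1.74]
0.0 [-0.33  0.18  1.51 -0.    1.45  1.24]
0.5 [-0.33  0.18  1.51 -0.    1.45  0.74]
1.0 [-0.33  0.18  1.51 -0.    1.45  0.24]
1.5 [-0.33  0.18  1.51  0.    1.45 -0.26]
2.0 [-0.33  0.18  1.51  0.    1.45 -0.76]
2.5 [-0.33  0.18  1.51  0.    1.45 -1.26]
3.0 [-0.33  0.18  1.51  0.    1.45 -1.76]
5.9417
```

View pics/m.png

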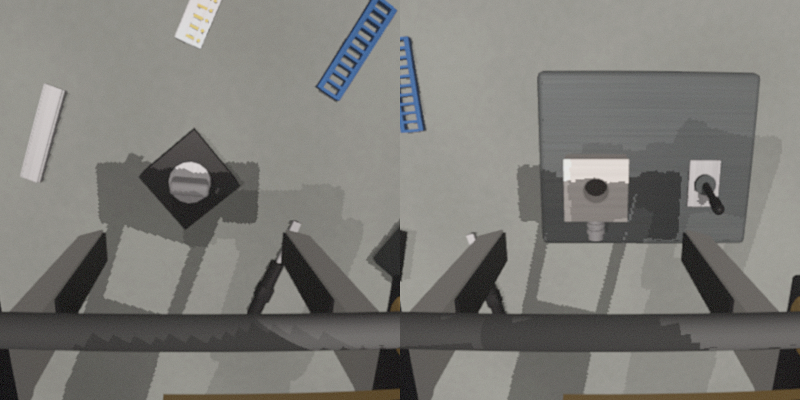

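Run:
```python
from h import *
H={}
for n in ['s1','s2','b1','b2']:
    im,d,cm=load(n); C=cloud(d,cm); z=C[...,2]; ok=d>0
    if n[0]=='s':
        near=ok&(np.hypot(C[...,0]-.492,C[...,1]-.182)<.06)
        print(n,'zhist',np.histogram(z[near],bins=np.arange(0,.1,.005)))
        for nm,lo,hi in (('wing',.072,.09),('collar',.046,.054),('standtop',.038,.046)):
            m=near&(z>lo)&(z<hi); 
            print(nm,m.sum(),np.median(z[m]).round(4),cv2.minAreaRect((C[m][:,:2]*1000).astype(np.float32)))
    else:
        near=ok&(np.hypot(C[...,0]-.564,C[...,1]+.105)<.045)
        m=near&(z>.108)&(z<.124); print(n,'block',m.sum(),np.median(z[m]).round(4),cv2.minAreaRect((C[m][:,:2]*1000).astype(np.float32)))
        g=cv2.cvtColor(im,cv2.COLOR_RGB2GRAY)
        c0=project([[.564,-.105,.116]],cm)[0].astype(int); print('proj',c0)
        s=g[c0[1]-40:c0[1]+40,c0[0]-45:c0[0]+45]
        cv2.imwrite(f'pics/c{n}.png',cv2.resize(im[c0[1]-40:c0[1]+40,c0[0]-45:c0[0]+45,::-1],None,fx=4,fy=4,interpolation=cv2.INTER_CUBIC))
        m=ok&(z>.074)&(z<.086)&(np.hypot(C[...,0]-.578,C[...,1]+.156)<.2)
        print('pumptop',np.median(z[m]),cv2.minAreaRect((C[m][:,:2]*1000).astype(np.float32)))
        m=ok&(z>.1)&(np.hypot(C[...,0]-.55,C[...,1]+.21)<.035); print('toggle hi',C[m].mean(0),z[m].max(),m.sum())
a=[cv2.resize(cv2.imread(f'pics/c{n}.png'),(360,320)) for n in('b1','b2')]
w=[]
for n in ('s1','s2'):
    im,d,cm=load(n); c0=project([[.492,.182,.06]],cm)[0].astype(int); w.append(cv2.resize(im[c0[1]-35:c0[1]+35,c0[0]-45:c0[0]+45,::-1],(360,280),interpolation=cv2.INTER_CUBIC)); print(c0)
cv2.imwrite('pics/crop.png',np.vstack([np.hstack(a),np.hstack(w)]))
```

```text
s1 zhist (array([2699,   22,   23,   24,   29,   26,   25,   32, 3188,  886,  459,
         37,   36,   42,   38,  282,  246,    0,    0]), array([0.   , 0.005, 0.01 , 0.015, 0.02 , 0.025, 0.03 , 0.035, 0.04 ,
       0.045, 0.05 , 0.055, 0.06 , 0.065, 0.07 , 0.075, 0.08 , 0.085,
       0.09 , 0.095]))
wing 554 0.0798 ((493.6656799316406, 186.48715209960938), (12.435367584228516, 33.94881820678711), 23.82864761352539)
collar 717 0.0502 ((494.74365234375, 185.9425048828125), (67.03398132324219, 64.8503189086914), 69.82284545898438)
standtop 3818 0.0443 ((493.4802551269531, 186.7154998779297), (70.34245300292969, 70.38382720947266), 68.39532470703125)
s2 zhist (array([3103,    0,    0,    0,    0,    0,    0,    0, 3327, 1095,  515,
         12,   14,   15,   15,  318,  250,    0,    0]), array([0.   , 0.005, 0.01 , 0.015, 0.02 , 0.025, 0.03 , 0.035, 0.04 ,
       0.045, 0.05 , 0.055, 0.06 , 0.065, 0.07 , 0.075, 0.08 , 0.085,
       0.09 , 0.095]))
wing 580 0.0799 ((493.7644348144531, 186.4259033203125), (12.121920585632324, 33.66320037841797), 23.432849884033203)
collar 884 0.0502 ((49
[... 214 characters left out ...]
328)
b1 block 3724 0.1163 ((556.8233032226562, -103.78428649902344), (56.12515640258789, 74.31781768798828), 83.68119049072266)
proj [315 192]
pumptop 0.08035946383086351 ((580.4443969726562, -156.70291137695312), (209.7831573486328, 170.49533081054688), 83.12791442871094)
toggle hi [ 0.54608978 -0.20674541  0.12296953] 0.1351971731133228 287
b2 block 3796 0.1163 ((556.63037109375, -103.7178955078125), (55.08668518066406, 73.8041763305664), 83.38500213623047)
proj [274 152]
pumptop 0.0803554233863143 ((580.8466796875, -157.01254272460938), (210.61956787109375, 168.52108764648438), 83.59764862060547)
toggle hi [ 0.5430407  -0.19132351  0.34904552] 0.37727561587663594 20017
[312 188]
[289 139]
```

View pics/crop.png

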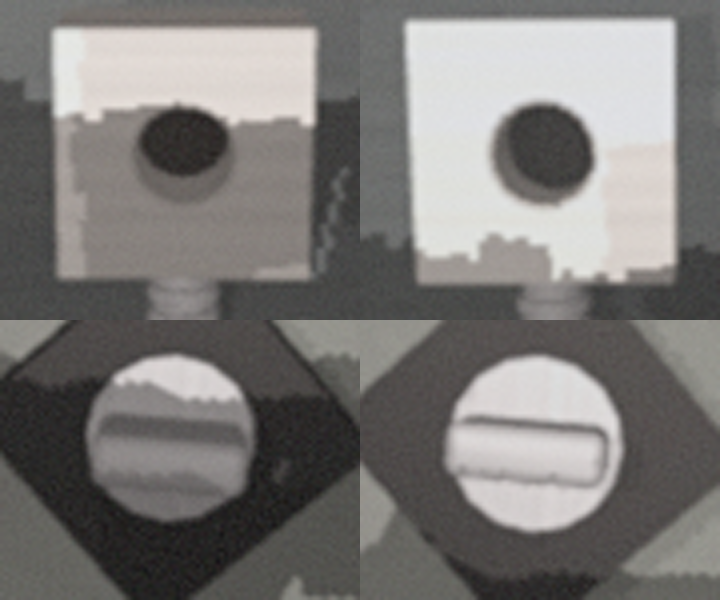

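Run:
```python
from h import *
px={'b1':(315.75,190.6),'b2':(274.75,150.25)}
A=np.zeros((3,3));b=np.zeros(3)
for n,p in px.items():
    im,d,cm=load(n); r,o=rays([p],cm); r=r[0]/np.linalg.norm(r[0]); M=np.eye(3)-np.outer(r,r); A+=M;b+=M@o
    C=cloud(d,cm); z=C[...,2]; m=(d>0)&(np.hypot(C[...,0]-.564,C[...,1]+.105)<.045)&(z>.113)&(z<.12)
    print(n,at_z([p],.116,cm),cv2.minAreaRect((C[m][:,:2]*1000).astype(np.float32)))
print('tri',np.linalg.solve(A,b))
yaw=1.98+np.deg2rad(.0)
ctrl.movep([.4937,.1865,.25],[np.pi,0,np.deg2rad(113.6)])
ctrl.move_linear([.4937,.1865,.151],vel=.12); ctrl.hold(.2)
o=ctrl.get_obs(); print(o['tool_pos'],o['contact_force'],o['tool_rot'])
ctrl.move_linear([.4937,.1865,.1505],vel=.03)
ctrl.set_gripper(0.0); o=ctrl.get_obs(); print(o['finger_gap'],o['grip_force'],o['contact_force'],o['moment'])
print(ctrl.move_linear([.4937,.1865,.25],vel=.08)); ctrl.hold(.4)
F=[]
for i in range(20): o=ctrl.get_obs(); F.append(np.r_[o['contact_force'],o['moment']]); ctrl.hold(.02)
F=np.array(F); print(F.mean(0).round(3),F.std(0).round(3),o['finger_gap'],o['time_s'],o['tool_pos'])
shot('g1')
```

```text
b1 [[ 0.56552765 -0.10524465  0.116     ]] ((565.6199340820312, -104.75836944580078), (56.12515640258789, 56.61703109741211), 83.68119049072266)
b2 [[ 0.56545571 -0.1055377   0.116     ]] ((565.5877685546875, -104.80070495605469), (55.179325103759766, 55.678836822509766), 83.57596588134766)
tri [ 0.5652514  -0.10528827  0.11452808]
[0.49432244 0.18663253 0.15195375] [ 0.37180008 -0.21945274 -0.62714322] [3.13969756e+00 4.25763377e-04 1.98269845e+00]
0.011678992892808554 30.00007063150406 [-0.76223965  1.12821301  0.25323021] [-0.06560249 -0.07188564  0.02165692]
False
[-0.174  0.084 -1.778 -0.018 -0.106  0.   ] [0.315 0.543 0.571 0.025 0.029 0.029] 0.011812898959075458 12.0333 [0.49371274 0.18650766 0.25001701]
```

View pics/g1.png

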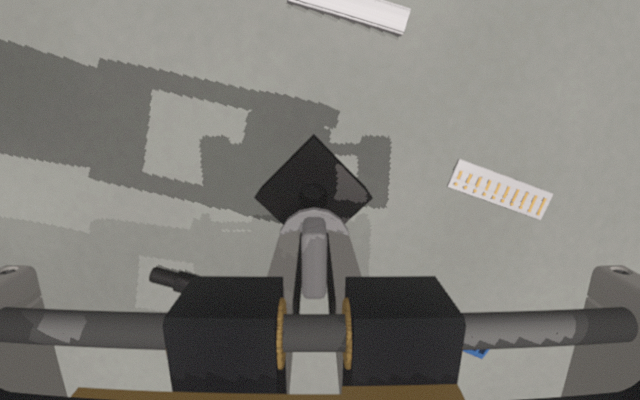

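Run:
```python
from h import *
from scipy.optimize import least_squares
im,d,cm=load('g1'); f=np.load('g1.npz'); C=cloud(d,cm)
Rt=R.from_euler('xyz',f['rot']).as_matrix(); L=(C-f['pos'])@Rt   # tool coords
L[d==0]=9
near=(abs(L[...,0])<.04)&(abs(L[...,1])<.03)&(L[...,2]>.06)&(L[...,2]<.14)
for lo in np.arange(.06,.14,.004):
    m=near&(L[...,2]>=lo)&(L[...,2]<lo+.004)
    if m.sum()>5: print(round(lo,3),m.sum(),'x',np.percentile(L[m][:,0],[2,50,98]).round(4),'y',np.percentile(L[m][:,1],[2,50,98]).round(4))
m=near&(L[...,2]>.094)&(L[...,2]<.110)&(L[...,0]>.0175)
P=L[m]; P=P[:, :]; print(len(P))
# rim: farthest x per y bin
pts=[]
for y in np.arange(-.014,.0141,.002):
    q=P[abs(P[:,1]-y)<.001]
    if len(q)>3: pts.append([np.percentile(q[:,0],95),y])
pts=np.array(pts); 
s=least_squares(lambda c:np.hypot(pts[:,0]-c[0],pts[:,1]-c[1])-.02,[0,0]); print('axis',s.x,s.fun.round(4))
```

```text
0.06 244 x [-0.0021  0.0093  0.01  ] y [-0.017  -0.0055  0.0172]
0.064 208 x [0.0077 0.0094 0.0099] y [-0.017   0.0064  0.0178]
0.068 1681 x [-0.0152  0.0027  0.0158] y [-0.0127  0.0001  0.0135]
0.072 375 x [-0.012   0.0095  0.0167] y [-0.0162 -0.0004  0.0169]
0.076 227 x [0.0079 0.0096 0.0169] y [-0.0167  0.001   0.0174]
0.08 194 x [0.0079 0.0096 0.0169] y [-0.0169  0.0006  0.0173]
0.084 183 x [0.0077 0.0096 0.017 ] y [-0.0167  0.0011  0.0173]
0.088 148 x [0.0079 0.0096 0.017 ] y [-0.0147  0.0001  0.0153]
0.092 101 x [0.008  0.0141 0.0169] y [-0.0123  0.0001  0.0115]
0.096 353 x [0.007  0.0123 0.0189] y [-0.0161 -0.0005  0.0167]
0.1 536 x [0.0063 0.0137 0.0193] y [-0.0172  0.0006  0.0179]
0.104 40 x [0.0083 0.0177 0.0196] y [-0.0166  0.0003  0.0173]
156
axis [-0.00032787  0.00033846] [ 0.0002 -0.0001 -0.0001 -0.      0.0002 -0.     -0.0001 -0.0002  0.0002]
```

Run:
```python
from h import *
B=np.array([.5655,-.1048]); 
ctrl.movep([*B,.30],[np.pi,0,2.5]); ctrl.move_linear([*B,.275],vel=.1)
def t(): return ctrl.get_obs()['time_s']
a=t(); ctrl.move_linear([*B,.275],[np.pi,0,2.4],vel=.15); print('lin rot .1',t()-a)
a=t(); ctrl.move_linear([*B,.2745],[np.pi,0,2.3],vel=.005); print('lin rot+.5mm v.005',t()-a, ctrl.get_obs()['tool_rot'])
a=t(); ctrl.move_linear([*B,.2735],vel=.005); print('1mm',t()-a)
a=t(); ctrl.move_j(ctrl.inverse_kinematics([*B,.2735],[np.pi,0,2.4])); print('movej',t()-a)
ctrl.hold(.3)
F=[]
for i in range(20): o=ctrl.get_obs(); F.append(np.r_[o['contact_force'],o['moment']]); ctrl.hold(.01)
print(np.mean(F,0).round(3),o['tool_pos'],o['tool_rot'],o['time_s'],o['q'])
```

```text
lin rot .1 0.25
lin rot+.5mm v.005 0.25 [3.14134426e+00 5.55807016e-04 2.30390240e+00]
1mm 0.34999999999999964
movej 0.25
[-0.093 -0.082 -1.747  0.002 -0.13  -0.012] [ 0.5655157  -0.10480679  0.27351669] [3.14158857e+00 7.22192632e-05 2.39970370e+00] 15.225 [-3.33681636e-01  2.31681230e-01  1.57314441e+00 -2.56201101e-05
  1.33669911e+00 -1.16258307e+00]
```

```bash
cat >> h.py <<'E'
def force(n=8):
    F=[]
    for i in range(n): o=ctrl.get_obs(); F.append(np.r_[o['contact_force'],o['moment']]); ctrl.hold(.01)
    F=np.mean(F,0); F[2]+=1.75; return F,o
E
python3 - <<'E'
from h import *
B=np.array([.5655,-.1048])
ctrl.move_linear([*B,.24],vel=.06)
print(ctrl.move_linear([*B,.222],vel=.012,force_limit=7)); F,o=force(); print(F.round(2),o['tool_pos'],o['time_s'])
z=o['tool_pos'][2]
for i in range(12):
    if F[2]>14.2: break
    z-=float(np.clip((15.5-F[2])/5*.6,.2,.8))*1e-3
    ctrl.move_linear([*B,z],vel=.01); F,o=force(); print(round(z,5),F.round(2),o['tool_pos'].round(5))
print(o['time_s'],o['finger_gap'])
E
```

```text
True
[ 0.27 -0.04  5.43  0.01 -0.21  0.  ] [ 0.56506555 -0.10480581  0.22662076] 17.0667
0.22582 [-1.09 -0.15  7.28  0.    0.13 -0.01] [ 0.5656  -0.1049   0.22626]
0.22502 [-1.52  0.05  8.56  0.04  0.24 -0.01] [ 0.56561 -0.10489  0.22575]
0.22422 [-2.29  0.32 10.2   0.08  0.36  0.  ] [ 0.56563 -0.10493  0.22527]
0.22358 [-2.58  0.28 11.29  0.09  0.46 -0.02] [ 0.56564 -0.1049   0.22489]
0.22308 [-3.250e+00  5.500e-01  1.224e+01  1.200e-01  5.400e-01 -1.000e-02] [ 0.56565 -0.10492  0.22463]
0.22269 [-3.280e+00  2.700e-01  1.281e+01  1.300e-01  6.200e-01 -1.000e-02] [ 0.56567 -0.10492  0.22442]
0.22236 [-3.780e+00  1.060e+00  1.342e+01  1.700e-01  6.500e-01 -1.000e-02] [ 0.56567 -0.1049   0.22425]
0.22211 [-3.790e+00  6.200e-01  1.413e+01  1.700e-01  6.900e-01 -1.000e-02] [ 0.56568 -0.10493  0.22407]
0.22191 [-3.780e+00  7.400e-01  1.439e+01  1.800e-01  7.400e-01 -1.000e-02] [ 0.56567 -0.1049   0.22396]
20.0083 0.01171449123122011
```

```bash
cat > tw.py <<'E'
from h import *
import sys
# args: x y z yaw, then turning-point yaws
x,y,z,yaw=map(float,sys.argv[1:5]); FT=float(sys.argv[5]); wp=list(map(float,sys.argv[6:])); S=.12
F,o=force(); tot=0; t0=o['time_s']
for w in wp:
    n=max(1,int(np.ceil(abs(w-yaw)/S))); ys=np.linspace(yaw,w,n+1)[1:]
    for yw in ys:
        z-=float(np.clip((FT-F[2])/2.2*.6+.08,-.8,.6))*1e-3
        x+=np.clip(F[0]*2e-5,-1e-4,1e-4); y+=np.clip(F[1]*2e-5,-1e-4,1e-4)
        ctrl.move_linear([x,y,z],[np.pi,0,yw],vel=.02); tot+=abs(yw-yaw); yaw=yw
        F,o=force(6); g=(o['tool_pos'][2]-.1065-.116)*1e3+F[2]/5
        print(f"{tot:.2f} yaw {yaw:.2f}/{o['tool_rot'][2]:.2f} z {z:.5f} za {o['tool_pos'][2]:.5f} gap {g:.2f} F {F.round(2)} {o['finger_gap']*1e3:.1f}")
        if F[2]>18.7: 
            z+=.0008; ctrl.move_linear([x,y,z],vel=.02); F,o=force(6); print('back',F[2])
print('state',x,y,z,yaw,o['time_s'])
E
python3 tw.py .5654 -.1048 .22191 2.4 16 3.6
```

```text
0.11 yaw 2.51/2.51 z 0.22137 za 0.22312 gap 3.42 F [-4.32  0.97 14.    0.21  0.86  0.09] 11.5
0.22 yaw 2.62/2.62 z 0.22077 za 0.22254 gap 2.81 F [-4.32  0.89 13.89  0.21  0.84  0.18] 11.9
0.33 yaw 2.73/2.73 z 0.22017 za 0.22211 gap 2.51 F [-4.81  0.49 14.51  0.18  0.86  0.13] 11.7
0.44 yaw 2.84/2.84 z 0.21968 za 0.22166 gap 2.11 F [-4.67  0.66 14.73  0.19  0.87  0.22] 11.6
0.55 yaw 2.95/2.95 z 0.21925 za 0.22133 gap 1.81 F [-4.44  0.83 14.91  0.19  0.87  0.13] 11.8
0.65 yaw 3.05/3.06 z 0.21887 za 0.22103 gap 1.53 F [-4.42  0.25 14.99  0.2   0.84  0.22] 11.4
0.76 yaw 3.16/-3.12 z 0.21852 za 0.22072 gap 1.22 F [-4.42  0.74 14.96  0.2   0.8   0.26] 12.0
0.87 yaw 3.27/-3.01 z 0.21816 za 0.22046 gap 1.09 F [-4.11  0.68 15.67  0.2   0.83  0.29] 11.8
0.98 yaw 3.38/-2.90 z 0.21799 za 0.22042 gap 1.10 F [-4.35  0.57 15.9   0.2   0.78  0.42] 12.2
1.09 yaw 3.49/-2.79 z 0.21788 za 0.22045 gap 1.22 F [-4.71  0.3  16.33  0.2   0.87 -0.09] 11.6
1.20 yaw 3.60/-2.68 z 0.21789 za 0.22042 gap 1.04 F [-4.15  0.38 15.62  0.2   0.78  0.42] 12.1
state 0.5644304868201202 -0.10465553114004897 0.21789002801808233 3.6 23.4667
```

Run:
```python
from h import *
F,o=force(10); print(F.round(2),o['tool_pos'],o['tool_rot'],o['q'].round(3),o['effort'].round(2),o['time_s'])
im,d,cm=shot('t1'); C=cloud(d,cm); f=np.load('t1.npz'); Rt=R.from_euler('xyz',f['rot']).as_matrix(); L=(C-f['pos'])@Rt; L[d==0]=9
r=np.hypot(C[...,0]-.5655,C[...,1]+.1048)
m=(d>0)&(r>.022)&(r<.027)&(C[...,2]>.10)&(C[...,2]<.125); print('block top z',np.median(C[m][:,2]),m.sum())
m=(d>0)&(L[...,0]>.0172)&(L[...,0]<.0195)&(abs(L[...,1])<.008)&(L[...,2]<.125); print('collar z',np.median(C[m][:,2]),m.sum(),C[m][:,2].round(4)[:40])
cv2.imwrite('pics/t1c.png',cv2.resize(im[150:310,200:440,::-1],None,fx=3,fy=3,interpolation=cv2.INTER_CUBIC))
```

```text
[-4.17  0.16 15.97  0.19  0.75  0.41] [ 0.56484793 -0.10495843  0.22042886] [-3.13984695e+00  3.86424294e-04 -2.68164365e+00] [-3.340e-01  2.840e-01  1.625e+00 -1.000e-03  1.231e+00 -2.364e+00] [ -0.23 -30.95 -22.42   0.38  -1.44   0.4 ] 23.55
block top z 0.1141546933172074 1441
collar z 0.2464763579269235 960 [0.1123 0.1142 0.1137 0.1142 0.1142 0.1142 0.1141 0.1144 0.1137 0.1137
 0.1136 0.1143 0.1136 0.1144 0.1133 0.1143 0.1137 0.1136 0.1136 0.1133
 0.1137 0.114  0.1132 0.1149 0.1148 0.1138 0.1141 0.114  0.114  0.1149
 0.1136 0.1147 0.1143 0.114  0.1146 0.1153 0.1156 0.116  0.116  0.1146]
```

View pics/t1c.png

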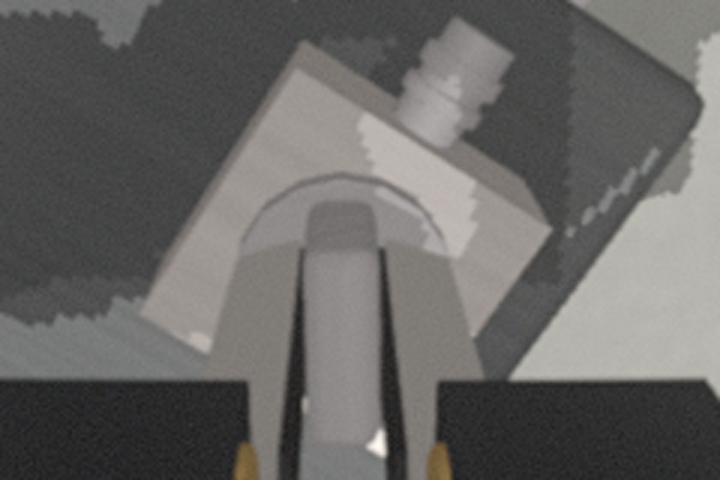

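```bash
cat > gap.py <<'E'
from h import *
from scipy.optimize import least_squares
def gap(n):
    im,d,cm=load(n); f=np.load(n+'.npz'); C=cloud(d,cm); Rt=R.from_euler('xyz',f['rot']).as_matrix(); L=(C-f['pos'])@Rt; L[d==0]=9
    out=(L[...,0]>0)&(L[...,2]>.09)&(C[...,2]>.09)
    r=np.hypot(C[...,0]-.5655,C[...,1]+.1048); lx=C[...,:2]-[.5655,-.1048]; c,s=np.cos(-.115),np.sin(-.115)
    a=abs(lx@[c,s]);b=abs(lx@[-s,c]); inb=(np.maximum(a,b)<.0265)
    mb=out&inb&(r>.0235)&(C[...,2]<.121); P=C[mb]; A=np.c_[P[:,:2]-[.5655,-.1048],np.ones(len(P))]; w=np.ones(len(P),bool)
    for _ in range(4): k=np.linalg.lstsq(A[w],P[w,2],rcond=None)[0]; w=abs(P[:,2]-A@k)<.0012
    mc=out&(r<.0185)&(C[...,2]>.112)&(C[...,2]<.13)&(L[...,0]>.0)
    hc,e=np.histogram(C[mc][:,2],np.arange(.112,.13,.001)); print('collar hist',hc,'block plane',k.round(4),w.sum(),P[w,2].std())
    h=C[...,2]-(k[2]+(C[...,:2]-[.5655,-.1048])@k[:2]); mt=out&(h>.004)&(h<.0095)&(r<.024)
    top=np.median(h[mt&(r<.0185)&(L[...,0]>.0175)]); print('collar top over block mm',top*1e3,'gap',top*1e3-6)
    P=L[out&(h>.003)&(h<.0095)]; pts=[]
    for y in np.arange(-.013,.0131,.002):
        q=P[(abs(P[:,1]-y)<.001)&(P[:,0]>.012)]
        if len(q)>3: pts.append([np.percentile(q[:,0],96),y])
    pts=np.array(pts); s=least_squares(lambda c:np.hypot(pts[:,0]-c[0],pts[:,1]-c[1])-.02,[0,0]).x
    print('axis tool',s,'world',(f['pos']+Rt@[*s,.1])[:2], 'tool',f['pos'][:2])
    R2=C[out&inb&(abs(h)<.0015)]; print('block rect',cv2.minAreaRect((C[out&(abs(h)<.0015)&(r<.042)][:,:2]*1000).astype(np.float32)))
if __name__=='__main__':
    import sys; gap(sys.argv[1])
E
python3 gap.py t1
```

```text
collar hist [  0   0   0   0   0   0  10 158 315  70   1  11  15  22  30  35  26] block plane [-0.0016 -0.0004  0.1141] 1589 0.0005259853183841261
collar top over block mm 5.720075480015948 gap -0.27992451998405166
axis tool [-0.00070166 -0.00021179] world [ 0.565679  -0.1050091] tool [ 0.56484772 -0.10498922]
block rect ((559.602783203125, -104.2374038696289), (56.424583435058594, 44.67746353149414), 83.69573211669922)
```

```bash
sed -i 's/F\[0\]\*2e-5/F[0]*0/; s/F\[1\]\*2e-5/F[1]*0/' tw.py
python3 tw.py .5648 -.10466 .21789 3.6 16 3.0 3.026
python3 - <<'E'
from h import *
shot('t2')
E
python3 gap.py t2
```

```text
0.10 yaw 3.50/-2.78 z 0.21780 za 0.22040 gap 1.31 F [-5.83  0.67 17.07  0.2   1.02 -0.36] 11.4
0.20 yaw 3.40/-2.88 z 0.21801 za 0.22040 gap 1.12 F [-5.13  0.26 16.1   0.21  0.89 -0.39] 11.6
0.30 yaw 3.30/-2.98 z 0.21796 za 0.22042 gap 1.25 F [-5.35  0.44 16.63  0.23  0.91 -0.4 ] 11.9
0.40 yaw 3.20/-3.08 z 0.21805 za 0.22044 gap 1.18 F [-4.75  0.41 16.2   0.2   0.85 -0.41] 11.7
0.50 yaw 3.10/3.10 z 0.21803 za 0.22044 gap 1.21 F [-5.34  0.92 16.32  0.21  0.89 -0.35] 12.2
0.60 yaw 3.00/3.00 z 0.21804 za 0.22045 gap 1.20 F [-5.03  0.59 16.25  0.19  0.88 -0.38] 11.9
0.63 yaw 3.03/3.03 z 0.21802 za 0.22040 gap 1.20 F [-4.93  0.77 16.52  0.2   0.88  0.27] 11.9
state 0.5648 -0.10466 0.21802284885375295 3.026 25.7667
collar hist [  0   0   0   0   0   0   8 158 323  72   1   4  21  23  20  36  31] block plane [-0.0019  0.0002  0.1143] 1609 0.0005296994261550178
collar top over block mm 5.842611877351481 gap -0.15738812264851898
axis tool [-0.00070688 -0.0001195 ] world [ 0.56562723 -0.10516841] tool [ 0.56491116 -0.10487263]
block rect ((550.9754028320312, -103.37078857421875), (56.38339614868164, 27.969934463500977), 83.5260009765625)
```

Run:
```python
from h import *
p=[.5649,-.1048]; z=.21802
for i in range(8):
    F,o=force(6); print(round(z,4),F.round(2),o['tool_pos'].round(4))
    if F[2]<4: break
    z+=min(.0015,(F[2]-2.5)/2.3*1e-3*.8); ctrl.move_linear([*p,z],vel=.02)
ctrl.set_gripper(.05); F,o=force(6); print(F.round(2),o['finger_gap'])
ctrl.move_linear([*p,.34],vel=.12); ctrl.hold(.2); im,d,cm=shot('v1')
C=cloud(d,cm); z=C[...,2]; r=np.hypot(C[...,0]-.5655,C[...,1]+.1048); ok=d>0
m=ok&(r<.03)&(z>.143)&(z<.16); print('wing',np.median(z[m]),cv2.minAreaRect((C[m][:,:2]*1000).astype(np.float32)))
m=ok&(r<.0185)&(z<.128)&(z>.117); print('collar',np.median(z[m]))
m=ok&(r>.0225)&(r<.027)&(z<.12)&(z>.11); print('block',np.median(z[m]))
m=ok&(z>.1)&(z<.16)&(np.hypot(C[...,0]-.55,C[...,1]+.21)<.035); print('toggle',C[m].mean(0),z[m].max(),m.sum())
c0=project([[.56,-.15,.116]],cm)[0].astype(int); cv2.imwrite('pics/v1c.png',cv2.resize(im[max(0,c0[1]-100):c0[1]+100,c0[0]-130:c0[0]+130,::-1],None,fx=3,fy=3)[:600,:780]); print(ctrl.get_obs()['time_s'])
```

```text
0.218 [-5.3   0.85 16.49  0.21  0.88  0.25] [ 0.5649 -0.1049  0.2204]
0.2195 [-2.42  0.02 10.28  0.11  0.34  0.27] [ 0.5649 -0.1049  0.2205]
0.221 [-1.11 -0.31  7.35 -0.04  0.16  0.27] [ 0.5649 -0.1049  0.2211]
0.2225 [ 0.49 -1.08  3.03 -0.21 -0.21  0.28] [ 0.5648 -0.1049  0.222 ]
[-0.1  -0.    1.73  0.03 -0.15 -0.01] 0.049864996573720975
wing 0.1516765813193305 ((564.8055419921875, -105.11946868896484), (11.996498107910156, 33.19786834716797), 85.19837188720703)
collar 0.12216874932746757
block 0.11608322541766869
toggle [ 0.54320666 -0.20607163  0.12530599] 0.1354360859235959 201
28.9583
```

View pics/v1c.png

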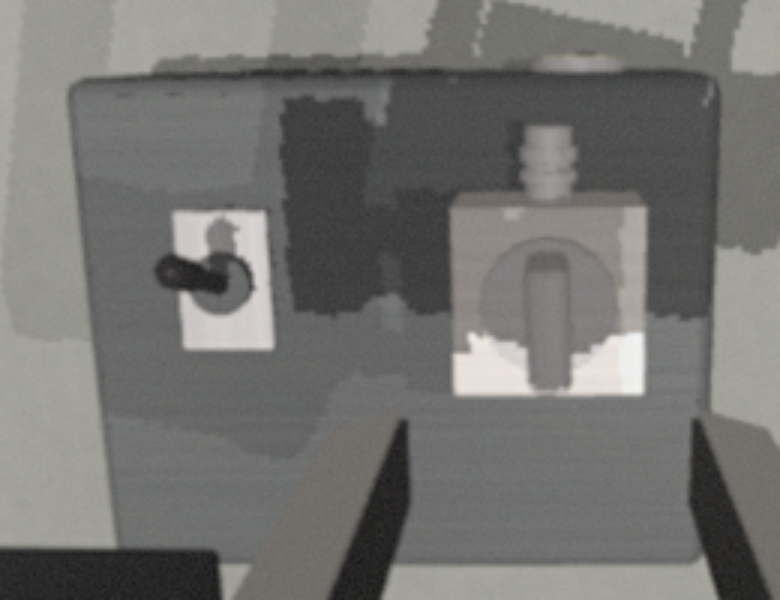

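Run:
```python
from h import *
P=np.array([.5535,-.2091]); u=np.array([.9934,-.1147]); Z=.115+ctrl.tip_reach
at=lambda s,z:[*(P+u*s),z]
ctrl.movep(at(-.05,.30),[np.pi,0,3.026]); ctrl.set_gripper(0)
ctrl.move_linear(at(-.05,Z),vel=.12,force_limit=8); ctrl.hold(.2)
print(ctrl.get_obs()['tool_pos'])
print(ctrl.move_linear(at(.001,Z),vel=.05,force_limit=10)); F,o=force(); print(F.round(2),o['tool_pos'],(o['tool_pos'][:2]-P)@u)
ctrl.move_linear(at(-.03,Z),vel=.1); ctrl.move_linear(at(-.05,.34),vel=.15); ctrl.hold(.2)
im,d,cm=shot('v2'); C=cloud(d,cm); z=C[...,2]; m=(d>0)&(z>.105)&(z<.16)&(np.hypot(C[...,0]-P[0],C[...,1]-P[1])<.04)
q=(C[m][:,:2]-P)@u; print('toggle pts s,z',q.mean(),z[m].mean(),z[m].max(),q[z[m]>z[m].max()-.008].mean(),m.sum(),ctrl.get_obs()['time_s'])
c0=project([[.56,-.15,.116]],cm)[0].astype(int); cv2.imwrite('pics/v2c.png',cv2.resize(im[max(0,c0[1]-100):c0[1]+100,max(0,c0[0]-130):c0[0]+130,::-1],None,fx=3,fy=3)[:600,:780])
```

```text
[ 0.50437212 -0.20368015  0.21324304]
False
[-7.27  0.1   4.04  0.01  1.27 -0.02] [ 0.55250836 -0.20900167  0.21123322] -0.0009963758329515375<stdin>:10: RuntimeWarning: Mean of empty slice.
  ret = ret.dtype.type(ret / rcount)
Traceback (most recent call last):
ValueError: zero-size array to reduction operation maximum which has no identity
```

Run:
```python
from h import *
P=np.array([.5535,-.2091]); u=np.array([.9934,-.1147])
ctrl.move_linear([*(P+u*.03+[0,.05]),.36],vel=.15); ctrl.hold(.2)
im,d,cm=shot('v3'); C=cloud(d,cm); z=C[...,2]; m=(d>0)&(z>.105)&(z<.16)&(np.hypot(C[...,0]-P[0],C[...,1]-P[1])<.04)
q=(C[m][:,:2]-P)@u; print('toggle s',q.mean(),z[m].mean(),m.sum())
r=np.hypot(C[...,0]-.5655,C[...,1]+.1048); ok=d>0
m=ok&(r<.03)&(z>.143)&(z<.16); print('wing',np.median(z[m]),cv2.minAreaRect((C[m][:,:2]*1000).astype(np.float32)),ctrl.get_obs()['time_s'])
c0=project([[.56,-.15,.116]],cm)[0].astype(int); a,b=max(0,c0[1]-100),max(0,c0[0]-130); cv2.imwrite('pics/v3c.png',cv2.resize(im[a:a+200,b:b+260,::-1],None,fx=3,fy=3))
```

```text
toggle s 0.012126866083818175 0.1237271274171802 227
wing 0.15153542019352562 ((564.9833984375, -105.06453704833984), (12.28914737701416, 33.8953857421875), 84.66180419921875) 35.425
```

View pics/v3c.png

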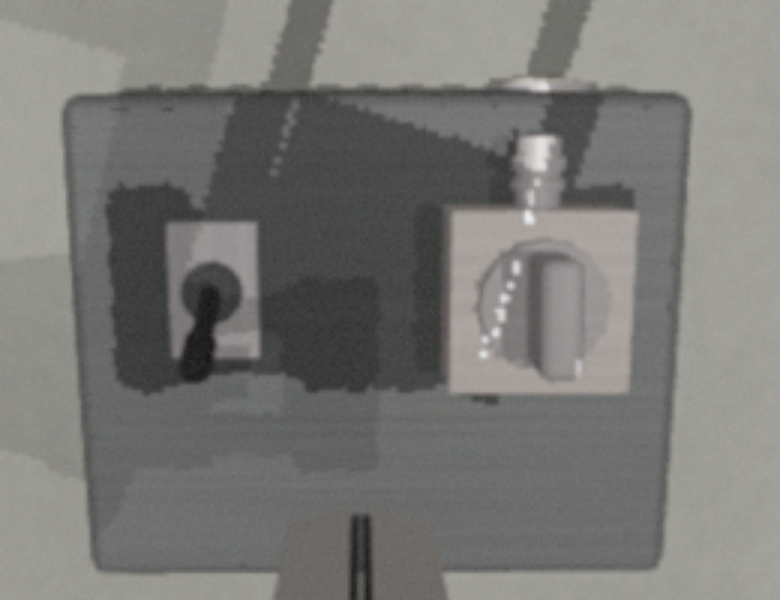

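```bash
python3 -c "
from plant import ctrl
print(ctrl.finish_job())"
```

```text
the job is handed in; nothing more can be done
None
```

The job is handed in at about 35 s of the 72 s: the plug is twisted home and released, measured flush to about 0.1 mm with its wing about 0.03 rad off the nipple line. The toggle is pushed over to its stop on the side away from the nipple, and the arm is clear; the call returned no verdict. The push on the block peaked at about 17 N in the averaged readings, and nothing was moved near the harmonica parts or wrench, though I did not re-measure them at the end.

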